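# Set the screwdriver in the sloping rest

## Task

Pick up the screwdriver and lay it in the sloping two-forked rest: shank in the low fork, handle in the high fork with its butt end up, and the front shoulder of the handle home against the low fork, so that it can next be taken up at that slope. Let go of it there, and leave the cutter and the marker pen where they lie.

Things in the scene. Friction and masses are not known exactly. Their poses are not given: they have to be found in the camera images.
- screwdriver: small screwdriver lying flat, 170 mm, 0.06 kg. Long axis is its y, at z = 12 mm: yellow handle, 24 mm wide and high, from y = 0 (front shoulder) to +85 mm (butt); steel shank 6 mm thick from y = 0 to the tip at -85 mm. Origin under the shoulder, level with the handle's underside; z up. Grip across the handle (along x) at y = 20 to 45 mm, which stays clear of both forks when seated.
- rest: sloping rest fixed to the bench: dark steel base plate 160 x 76 x 8 mm and a bar that rises at 30 degrees towards +x, with two aluminium forks square to the slope, open upward: the low one narrow, for the shank, the high one wide, for the handle. Prongs reach 130 mm above the bench. Origin at the centre of its underside. (The bench's frame has a rail 0.53 m up, 0.65 m ahead: do not lift high.)
- rest_seat (a point): where the screwdriver's origin and axes come when seated: y up the slope, z square to it, 65 mm above the rest's origin. Low fork y = -14 to -3 mm, slot 16 mm wide, floor z = 9. High fork y = 60 to 74, slot 34 wide, floor z = 0. Prongs straight to z = 17 mm, then flare to z = 30, about 20 mm wider. Between the forks fingers have room down to the bar's top at z = -22.
- cutter: snap-blade cutter, flat yellow plastic body 20 mm wide, 154 mm long, 18 mm high, lying along its y; bystander, to be left alone. Origin at the centre of its underside.
- marker: marker pen, white with a blue cap, 12 mm thick, 135 mm long, lying along its y; bystander, to be left alone. Origin at the centre of its underside.

How it is judged:
By the outcome, as a careful person would: the job done as asked, in the order asked, and still so for the second after the job is handed in, with the robot touching nothing.
It also fails if it takes over 40 s, if anything falls off the work surface, if the arm or the gripper's body presses on something with over 40 N, if the wrist force passes 120 N, or if a joint passes its speed limit or range.

## Robot

A 6-joint arm with a two-finger parallel gripper is mounted at the origin on a cart in front of the work surface, level with it; the furniture and walls round the work are solid. World frame = base frame: x ahead of the robot, y to its left, z up, the work surface at z = 0. Lengths are in m, angles in rad, forces in N, time in s.
With the tool pointing down it reaches from about 0.25 to 0.775 m from the base axis. Payload 4 kg.
Tool frame: the origin (TCP) lies at the centre of the arm's flange, where the gripper is bolted on; the fingertips stand 199 mm ahead of it and the grasp point (between the pads) lies 180 mm ahead of it (robot.tcp_to_tips is the z of the fingertips in the tool frame, in m); z points along the fingers, y is the line along which they close (so a half turn about z gives the same grasp; the last joint's range is limited). The gripper opens to 94 mm and grips with 3 to 60 N. Pads are 16 mm wide; open, the fingers measure 119 mm over their backs; the gripper's body (75 mm by 177 mm) begins 78 mm behind the grasp point.
Start: joints at [-1.258, 0.087, 1.371, -0, 1.684, -0.103], TCP at [0.222, -0.503, 0.405] pointing down, gripper open.
Joint ranges: [-3.1, 3.1], [-0.76, 2.03], [0.27, 2.55], [-1.08, 4.22], [0.17, 2.65], [-2.57, 2.57]. Speed limits (rad/s): [2.79, 2.79, 3.14, 3.14, 3.14, 3.14].

## Interface

Orientations are given as [roll, pitch, yaw] about the fixed x, y, z axes, in that order (R = Rz(yaw) Ry(pitch) Rx(roll)).
In Python, from bench import robot gives the robot as it stands.
- The arm moves only by the tool play_rows, never from a script. Its arguments are lists of equal length, an entry for each row: "translation": the shift along the tool's x, y, z scaled (see below), a list of three; "twist": the turn, a rotation vector about the tool's x, y, z scaled (see below), a list of three; "gripper": the opening, from -1 (shut) to 1 (fully open). A call has 1 to 8 rows; each row shifts and turns the commanded pose from where the row before left it, along the tool's axes as they then stand; what a row does not reach is not made up. The controller multiplies each number of a shift by 0.04 m and each number of a turn by 0.1 rad. A row lasts 1/10 s, in which the tool goes at most 50 mm and 8.59 degrees, less where a joint would pass 70% of its speed; a pose out of reach is approached as far as the arm can. A call with a number of a shift or a turn outside -1 to 1 is refused whole. A call with a gripper value outside its range is refused whole. The fingers move at their own pace and stop on an object; the grip force is fixed at half the most. Time passes only in rows, so rows that do not move let the fingers close. It gives the time, the measured TCP pose, the force, the opening and the grip force at its end, in the units of the state.
- robot.get_obs(): the state, without advancing time (a new reading comes with each control period).
- robot.snapshot(name): name is "scene" or "top" or "wrist"; returns the picture (420x560x3 uint8, red, green, blue); there is no depth.
- robot.camera_model(name): a dict with "camera_matrix" (3x3 intrinsics, pixels), "rvec" (rotation vector, rad) and "tvec" (3), from world to camera coordinates, as OpenCV has them. Camera axes: x right, y down, z forward; pixel columns grow to the right and rows downward; lengths in m; the calibration is good to about 2 mm. A picture is of the moment at which its call begins: read the wrist's pose just before it. camera_model takes no time and is no camera call; for the wrist camera it gives the pose at the moment of the call.
- robot.close_job(): hands the job in; it is judged then, once.
Trained networks look in the newest picture that a camera, given by its name, has taken for a name from the list of things; names that differ only in an ending like _2 or _b are one class to them, and where a whole thing is asked for, a point or a joint stands for the part that bears it (a point fixed in the world has none). Each returns a list of dicts, best first, with "score" (0 to 1); they miss things now and then, are a little off and sometimes report something else, mostly with a low value. They report only what shows in the picture. A call takes as long as a camera call.
- robot.recognise(name, camera): "centre" ([x, y, z] in m, in world coordinates, good to about 4 mm: the middle of the surface that is visible of it).
- robot.spot_point(name, camera): "centre" ([x, y, z] in m, in world coordinates, good to about 4 mm: a listed point, or the origin of a listed thing).
The state is a dict: "time": time; "joint_positions": joint angles; "qvel": joint speeds; "joint_torque": joint torques, N m; "tool_pos": TCP position; "ee_rot": TCP orientation; "wrist_force": force on the tool from outside, world axes, zero at the start; "wrist_torque": the same for the moment, N m; "width": finger opening in m; "finger_force": force on a finger pad.
Only numpy, scipy, OpenCV 4.12 (cv2) and the standard library are available. Lean on these libraries where they do the work, as an engineer would, in place of code of your own. Each camera call takes 0.05 s, during which the arm holds its last target. There are 200 camera calls.

## Working session

There is one attempt and no reset: what is moved stays moved. The work goes in short steps, Python scripts to look and compute and a tool call to move; the robot and the scene stay as the last step left them, time stands still between calls to the robot, and variables do not carry over. Pictures are saved under pics/ and viewed, at most 11 in all, crops included, and the job is handed in when it is done.

Besides the shell and the picture viewer there is one more tool, called after "Request:" by a JSON object that holds its "op" and its "data", one argument or row to a line. play_rows: Moves the arm, as the interface text tells. Its arguments: {"type":"object","properties":{"translation":{"type":"array","items":{"type":"array","items":{"type":"number","minimum":-1,"maximum":1}}},"twist":{"type":"array","items":{"type":"array","items":{"type":"number","minimum":-1,"maximum":1}}},"gripper":{"type":"array","items":{"type":"number"}}},"required":["translation","twist","gripper"]}

```bash
mkdir -p pics; ls; cat > s.py <<'E'
from bench import robot
import cv2,numpy as np
def save(c,n):
    im=robot.snapshot(c); cv2.imwrite('pics/'+n,cv2.cvtColor(im,cv2.COLOR_RGB2BGR)); return im
E
python3 - <<'E'
from s import *
save('top','top1.png'); save('scene','scene1.png')
for c in ['top','scene']:
  for n in ['screwdriver','rest','cutter','marker']:
    for f in (robot.recognise,robot.spot_point):
      print(c,n,f.__name__,[(np.round(d['centre'],3).tolist(),round(d['score'],2)) for d in f(n,c)][:3])
  print(c,[(np.round(d['centre'],3).tolist(),round(d['score'],2)) for d in robot.spot_point('rest_seat',c)][:3])
o=robot.get_obs();print(o)
E
```

```text
pics
top screwdriver call []
top screwdriver call [([0.519, -0.225, -0.002], 0.59)]
top rest call []
top rest call [([0.53, -0.016, -0.002], 0.68)]
top cutter call [([0.521, 0.248, 0.012], 0.82)]
top cutter call [([0.522, 0.254, -0.003], 0.81)]
top marker call [([0.526, -0.397, 0.01], 0.62)]
top marker call []
top [([0.519, -0.225, -0.002], 0.6), ([0.535, -0.015, 0.066], 0.58)]
scene screwdriver call [([0.526, -0.199, 0.015], 0.6)]
scene screwdriver call [([0.512, -0.225, 0.0], 0.47)]
scene rest call [([0.514, -0.021, 0.011], 0.86)]
scene rest call [([0.528, -0.018, -0.001], 0.6), ([0.526, 0.254, 0.001], 0.18)]
scene cutter call [([0.522, 0.254, 0.012], 0.91)]
scene cutter call [([0.528, 0.257, 0.001], 0.95)]
scene marker call []
scene marker call []
scene [([0.527, -0.014, 0.065], 0.63)]
{'time': 1.0, 'joint_positions': array([-1.25808549e+00,  8.71887954e-02,  1.37070668e+00,  2.84629750e-06,
        1.68362098e+00, -1.03093149e-01]), 'qvel': array([ 0.00070367,  0.00039426,  0.00073636, -0.00075243,  0.00105176,
       -0.00024404]), 'joint_torque': array([-4.94758424e-04, -3.40044916e+01, -3.02606821e+01,  7.17155426e-02,
        2.36053515e-02, -1.98009280e-05]), 'tool_pos': array([ 0.22215646, -0.50312888,  0.40470861]), 'ee_rot': array([3.14151657e+00, 5.02811889e-06, 4.15804310e-01]), 'wrist_force': array([-0.53260703, -0.24582324,  0.10809773]), 'wrist_torque': array([-0.02193368,  0.01134934,  0.00953138]), 'finger_force': 0.0, 'width': 0.0941222282104312}
```

View pics/top1.png

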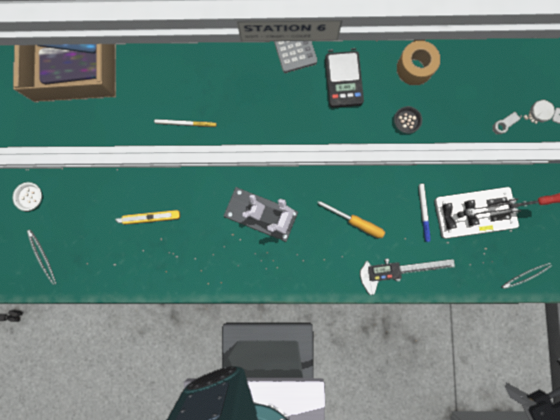

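View pics/scene1.png

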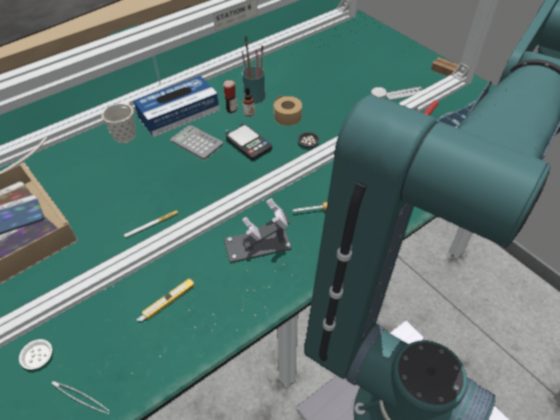

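The top view shows the screwdriver with its tip at about (319,203) and butt at about (384,235). The rest's plate corners are near (238,188), (299,210), (290,242) and (225,214). The marker, cutter and calipers lie clear of both.

```bash
cat >> s.py <<'E'
from scipy.spatial.transform import Rotation as R
def ray(c,px,z,m=None):
    m=m or robot.camera_model(c); K=np.array(m['camera_matrix']);Rm=cv2.Rodrigues(np.array(m['rvec']))[0];t=np.array(m['tvec']).ravel()
    px=np.array(px,float); d=np.linalg.solve(K,np.array([px[0],px[1],1])); o=-Rm.T@t; d=Rm.T@d
    return o+d*(z-o[2])/d[2]
def proj(c,P,m=None):
    m=m or robot.camera_model(c)
    return cv2.projectPoints(np.array(P,float).reshape(-1,3),np.array(m['rvec'],float),np.array(m['tvec'],float),np.array(m['camera_matrix'],float),None)[0].reshape(-1,2)
E
python3 - <<'E'
from s import *
for n,p,z in [('tip',(319,203),.012),('sh',(350,217),.012),('butt',(384,235),.012)]+[('c',p,.008) for p in [(238,188),(299,210),(290,242),(225,214)]]: print(n,ray('top',p,z).round(3))
import cv2
im=cv2.imread('pics/top1.png')[170:260,210:400]; cv2.imwrite('pics/c1.png',cv2.resize(im,None,fx=4.2,fy=4.2,interpolation=cv2.INTER_CUBIC))
m=robot.camera_model('wrist');o=robot.get_obs();Rm=cv2.Rodrigues(np.array(m['rvec']))[0]
T=R.from_euler('xyz',o['ee_rot']).as_matrix()
print(m['camera_matrix'],T.T@(-Rm.T@np.ravel(m['tvec'])-o['tool_pos']),'\n',Rm@T)
E
```

```text
tip [ 0.552 -0.154  0.012]
sh [ 0.519 -0.226  0.012]
butt [ 0.476 -0.303  0.012]
c [0.59  0.037 0.008]
c [ 0.536 -0.107  0.008]
c [ 0.461 -0.086  0.008]
c [0.528 0.067 0.008]
[[328.03306477   0.         278.63167698]
 [  0.         328.03306477 213.691985  ]
 [  0.           0.           1.        ]] [0.07749008 0.00064701 0.02005647] 
 [[-2.46751980e-05  9.99999964e-01 -2.66527403e-04]
 [-9.63473777e-01 -9.51506611e-05 -2.67802675e-01]
 [-2.67802691e-01  2.50184079e-04  9.63473744e-01]]
```

View pics/c1.png

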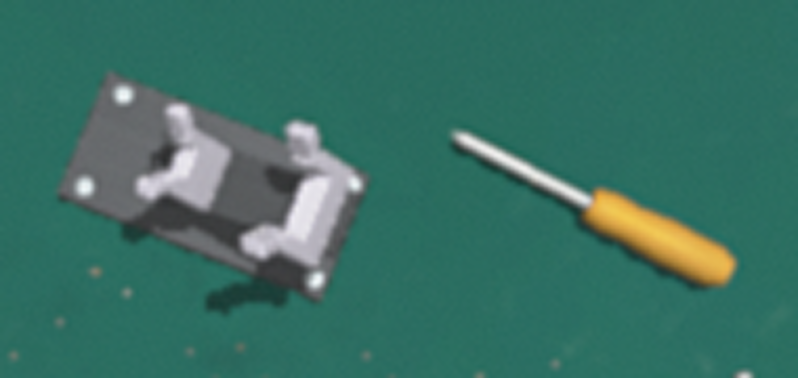

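The crop shows the narrow low fork at the upper left and the wide high fork at the lower right. So the rest's +x runs towards about -110°, almost parallel to the screwdriver's butt direction of about -117°. Next I move to a near view that covers both.

```bash
cat >> s.py <<'E'
def rows(pos,Rt,n,pose=None):
    o=robot.get_obs(); p=o['tool_pos']; Rc=R.from_euler('xyz',o['ee_rot']); Rt=R.from_euler('xyz',Rt) if not isinstance(Rt,R) else Rt
    w=(Rc.inv()*Rt).as_rotvec()/n; d=(np.array(pos)-p)/n
    print('dpos',np.round(np.array(pos)-p,4),'twist',(w/0.1).round(2).tolist(),'n',n)
    print([ (( Rc*R.from_rotvec(w*i)).inv().apply(d)/0.04).round(2).tolist() for i in range(n)])
E
python3 -c "
from s import *
rows([.5,-.13,.38],[np.pi,0,1.1],15)"
```

```text
dpos [ 0.2778  0.3731 -0.0247] twist [0.0, 0.0, -0.46] n 15
[[0.67, -0.38, 0.04], [0.69, -0.35, 0.04], [0.71, -0.32, 0.04], [0.72, -0.29, 0.04], [0.73, -0.25, 0.04], [0.74, -0.22, 0.04], [0.75, -0.19, 0.04], [0.76, -0.15, 0.04], [0.77, -0.12, 0.04], [0.77, -0.08, 0.04], [0.77, -0.05, 0.04], [0.78, -0.01, 0.04], [0.77, 0.03, 0.04], [0.77, 0.06, 0.04], [0.77, 0.1, 0.04]]
```

Request:
{"op": "play_rows", "data": {
  "translation": [
    [0.67,-0.38,0.04],
    [0.69,-0.35,0.04],
    [0.71,-0.32,0.04],
    [0.72,-0.29,0.04],
    [0.73,-0.25,0.04],
    [0.74,-0.22,0.04],
    [0.75,-0.19,0.04],
    [0.76,-0.15,0.04]
  ],
  "twist": [
    [0,0,-0.46],
    [0,0,-0.46],
    [0,0,-0.46],
    [0,0,-0.46],
    [0,0,-0.46],
    [0,0,-0.46],
    [0,0,-0.46],
    [0,0,-0.46]
  ],
  "gripper": [1,1,1,1,1,1,1,1]
}}

```text
time: 1.8
tool_pos: [0.37, -0.303, 0.392]
ee_rot: [3.141, 0.0, 0.786]
wrist_force: [0.6, -0.0, 0.4]
width: 0.0938
finger_force: 0.0
```

Request:
{"op": "play_rows", "data": {
  "translation": [
    [0.77,-0.12,0.04],
    [0.77,-0.08,0.04],
    [0.77,-0.05,0.04],
    [0.78,-0.01,0.04],
    [0.77,0.03,0.04],
    [0.77,0.06,0.04],
    [0.77,0.1,0.04],
    [0,0,0]
  ],
  "twist": [
    [0,0,-0.46],
    [0,0,-0.46],
    [0,0,-0.46],
    [0,0,-0.46],
    [0,0,-0.46],
    [0,0,-0.46],
    [0,0,-0.46],
    [0,0,0]
  ],
  "gripper": [1,1,1,1,1,1,1,1]
}}

```text
time: 2.6
tool_pos: [0.4997, -0.1271, 0.3803]
ee_rot: [-3.141, -0.001, 1.111]
wrist_force: [-0.8, -0.7, 0.2]
width: 0.0938
finger_force: 0.0
```

```bash
python3 - <<'E'
from s import *
o=robot.get_obs();print(o['tool_pos'],o['ee_rot'],o['joint_positions'].round(2))
import pickle;pickle.dump(robot.camera_model('wrist'),open('m1.pkl','wb'))
save('wrist','w1.png')
for n in ['screwdriver','rest','rest_seat']:
  print(n,[(np.round(d['centre'],3).tolist(),round(d['score'],2)) for d in robot.spot_point(n,'wrist')][:3])
E
```

```text
[ 0.49969861 -0.127132    0.38025205] [-3.14100550e+00 -1.22362059e-03  1.11074253e+00] [-0.36  0.02  1.49  0.    1.63  0.1 ]
screwdriver [([0.517, -0.221, -0.002], 0.55)]
rest [([0.529, -0.016, 0.003], 0.62)]
rest_seat [([0.533, -0.017, 0.064], 0.97)]
```

View pics/w1.png

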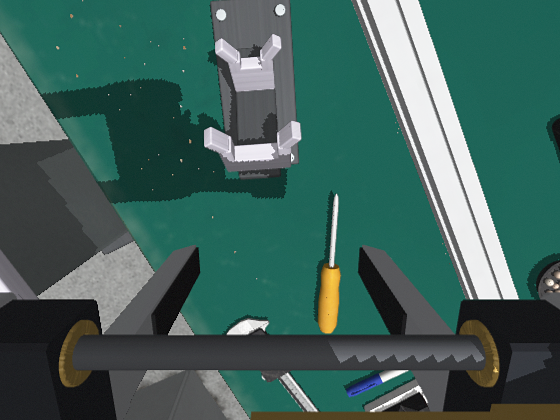

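The wrist view shows the screwdriver with its tip at (336,194), shoulder at (332,266) and butt at (328,333). The low fork's floor is near (250,62) and the high fork's near (254,155). I zoom in on the rest and overlay the model.

```bash
cat > ov.py <<'E'
from s import *
def seat(x,y,z,yaw): # yaw of rest +x
    return np.array([x,y,z]), R.from_euler('z',yaw)*R.from_euler('xyz',[0,-np.pi/6,0])*R.from_euler('z',-np.pi/2)
def lines(pos,Rs):
    L=[]
    for y0,y1,h,zf in [(-14,-3,8,9),(60,74,17,0)]:
        for y in (y0,y1):
            L.append(np.array([[-h-10,y,30],[-h,y,17],[-h,y,zf],[h,y,zf],[h,y,17],[h+10,y,30]])/1000)
    return [pos+Rs.apply(l) for l in L]
def base(x,y,yaw):
    c=np.array([[80,38,8],[-80,38,8],[-80,-38,8],[80,-38,8],[80,38,8]])/1000
    return R.from_euler('z',yaw).apply(c)+[x,y,0]
E
python3 - <<'E'
from ov import *
import pickle;m=pickle.load(open('m1.pkl','rb'))
for n,p,z in [('tip',(336,194),.012),('sh',(332,266),.012),('butt',(328,333),.012)]: print(n,ray(0,p,z,m).round(4))
im=cv2.imread('pics/w1.png')
hsv=cv2.cvtColor(im,cv2.COLOR_BGR2HSV);y=cv2.inRange(hsv,(12,130,120),(30,255,255));y[:255]=0;y[345:]=0;y[:,:300]=0;y[:,360:]=0
pts=np.argwhere(y)[:,::-1].astype(np.float32);print(cv2.fitLine(pts,2,0,.01,.01).ravel(),pts.min(0),pts.max(0))
f=4;cr=cv2.resize(im[0:190,180:330],None,fx=f,fy=f,interpolation=cv2.INTER_CUBIC)
x,y,z,a=.531,-.016,.065,np.deg2rad(-110.6)
p,Rs=seat(x,y,z,a)
for l in lines(p,Rs): cv2.polylines(cr,[((proj(0,l,m)-[180,0]+.5)*f).astype(int)],False,(0,0,255),1)
cv2.polylines(cr,[((proj(0,base(x,y,a),m)-[180,0]+.5)*f).astype(int)],False,(0,255,255),1)
cv2.imwrite('pics/o1.png',cr[:600])
E
```

```text
tip [ 0.5568 -0.1521  0.012 ]
sh [ 0.5186 -0.2277  0.012 ]
butt [ 0.4781 -0.3071  0.012 ]
[ 7.6042801e-02 -9.9710453e-01  3.2894272e+02  2.9972952e+02] [319. 268.] [340. 332.]
```

View pics/o1.png

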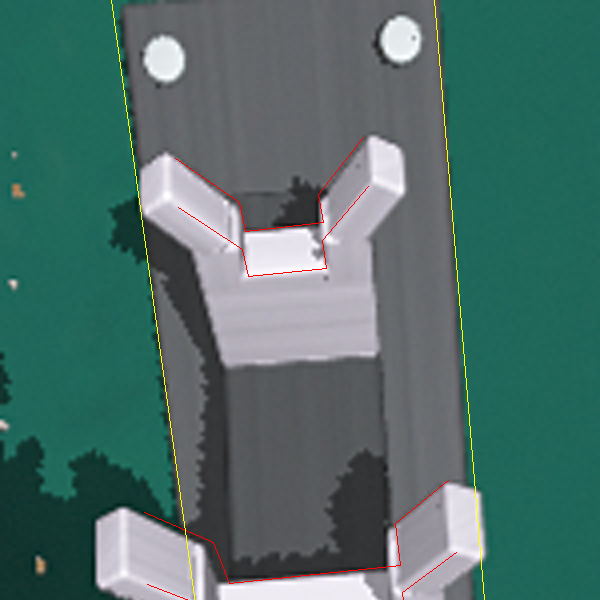

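The low fork matches well. The model needs about -1.2° more yaw, so I check the high fork with that applied.

```bash
python3 - <<'E'
from ov import *
import pickle;m=pickle.load(open('m1.pkl','rb'))
im=cv2.imread('pics/w1.png')
f=5
cr=cv2.resize(im[70:180,180:330],None,fx=f,fy=f,interpolation=cv2.INTER_CUBIC)
x,y,z,a=.5305,-.0165,.065,np.deg2rad(-111.9)
p,Rs=seat(x,y,z,a)
for l in lines(p,Rs): cv2.polylines(cr,[((proj(0,l,m)-[180,70]+.5)*f).astype(int)],False,(0,0,255),1)
cv2.polylines(cr,[((proj(0,base(x,y,a),m)-[180,70]+.5)*f).astype(int)],False,(0,255,255),1)
cv2.imwrite('pics/o2.png',cr)
E
```

```text
(no output)
```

View pics/o2.png

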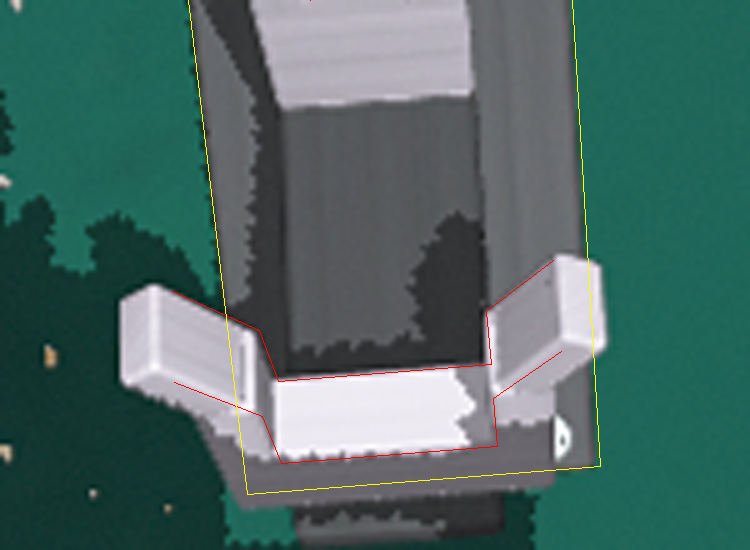

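The model fits the high fork within about 0.6 px, so the seat is at (0.5305, -0.0165, 0.065) with yaw -112°. The screwdriver's origin is about (0.519, -0.227), butt direction -116.9°. I go to the grasp at y = 32 mm.

```bash
python3 -c "
from s import *
print(ray('top',(370,275),.01))
rows([.5045,-.2555,.24],[np.pi,0,1.101],5)"
```

```text
[ 0.38487925 -0.2684194   0.01      ]
dpos [ 0.0065 -0.1253 -0.1408] twist [0.0, 0.0, 0.01] n 5
[[-0.54, 0.31, 0.7], [-0.54, 0.31, 0.7], [-0.54, 0.31, 0.7], [-0.54, 0.31, 0.7], [-0.54, 0.31, 0.7]]
```

Request:
{"op": "play_rows", "data": {
  "translation": [
    [-0.54,0.31,0.7],
    [-0.54,0.31,0.7],
    [-0.54,0.31,0.7],
    [-0.54,0.31,0.7],
    [-0.54,0.31,0.7],
    [0,0,0],
    [0,0,0]
  ],
  "twist": [
    [0,0,0.01],
    [0,0,0.01],
    [0,0,0.01],
    [0,0,0.01],
    [0,0,0.01],
    [0,0,0],
    [0,0,0]
  ],
  "gripper": [0.3,0.3,0.3,0.3,0.3,0.3,0.3]
}}

```text
time: 3.5
tool_pos: [0.5044, -0.2549, 0.2404]
ee_rot: [-3.14, -0.0, 1.098]
wrist_force: [-0.3, -0.3, -0.0]
width: 0.061
finger_force: 0.0
```

```bash
python3 - <<'E'
from s import *
o=robot.get_obs();print(o['tool_pos'],o['ee_rot'],o['width'])
m=robot.camera_model('wrist');im=save('wrist','w2.png')
d=np.array([np.cos(np.deg2rad(-116.9)),np.sin(np.deg2rad(-116.9)),0])
print(proj(0,[np.array([.519,-.227,.012])+d*k for k in (-.085,0,.02,.045,.085)],m).round(0).tolist())
hsv=cv2.cvtColor(im,cv2.COLOR_RGB2HSV);y=cv2.inRange(hsv,(12,130,120),(30,255,255))
pts=np.argwhere(y)[:,::-1].astype(np.float32);print(len(pts),cv2.fitLine(pts,2,0,.01,.01).ravel(),pts.min(0),pts.max(0))
rows([.5045,-.2555,.202],[np.pi,0,1.101],2)
E
```

```text
[ 0.50435222 -0.25494039  0.24037139] [-3.14000383e+00 -4.49854493e-04  1.09793675e+00] 0.061016679622031854
[[279.0, 52.0], [279.0, 196.0], [279.0, 225.0], [280.0, 260.0], [280.0, 311.0]]
3379 [  0.30153713   0.95345443 276.21603    264.89523   ] [134. 199.] [423. 384.]
dpos [-0.0004 -0.0011 -0.0397] twist [0.01, -0.0, -0.01] n 2
[[-0.01, 0.0, 0.5], [-0.01, 0.0, 0.5]]
```

View pics/w2.png

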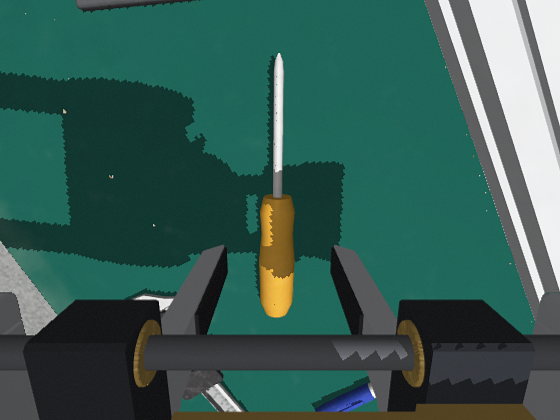

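The shoulder is at (277,196) and the tip at (279,54), matching the prediction within 2 px. The fingers straddle the handle and the calipers are clear. I descend and grip.

Request:
{"op": "play_rows", "data": {
  "translation": [
    [-0.01,0,0.4],
    [-0.01,0,0.35],
    [0,0,0.2],
    [0,0,0],
    [0,0,0],
    [0,0,0],
    [0,0,0],
    [0,0,0]
  ],
  "twist": [
    [0,0,0],
    [0,0,0],
    [0,0,0],
    [0,0,0],
    [0,0,0],
    [0,0,0],
    [0,0,0],
    [0,0,0]
  ],
  "gripper": [0.3,0.3,0.3,0.3,-1,-1,-1,-1]
}}

```text
time: 4.35
tool_pos: [0.505, -0.2547, 0.2032]
ee_rot: [3.141, 0.0, 1.101]
wrist_force: [-0.1, 0.3, 0.2]
width: 0.0323
finger_force: 0.0
```

Request:
{"op": "play_rows", "data": {
  "translation": [
    [0,0,0],
    [0,0,0],
    [0,0,0],
    [0,0,-0.2],
    [0,0,-0.6],
    [0,0,-1],
    [0,0,-1],
    [0,0,0]
  ],
  "twist": [
    [0,0,0],
    [0,0,0],
    [0,0,0],
    [0,0,0],
    [0,0,0],
    [0,0,0],
    [0,0,0],
    [0,0,0]
  ],
  "gripper": [-1,-1,-1,-1,-1,-1,-1,-1]
}}

```text
time: 5.15
tool_pos: [0.5061, -0.2555, 0.3226]
ee_rot: [3.127, 0.001, 1.101]
wrist_force: [-0.2, -1.2, -0.8]
width: 0.0241
finger_force: 29.9
```

```bash
python3 - <<'E'
from s import *
o=robot.get_obs();print(o['tool_pos'],o['ee_rot'],o['width'])
m=robot.camera_model('wrist');im=save('wrist','w3.png')
T=R.from_euler('xyz',o['ee_rot'])
P=[o['tool_pos']+T.apply(np.array([x,0,.191])) for x in (.031,.116)]
print(proj(0,P,m).round(1).tolist())
cv2.imwrite('pics/w3c.png',cv2.cvtColor(cv2.resize(im[0:320,180:380],None,fx=1.8,fy=1.8),cv2.COLOR_RGB2BGR))
E
```

```text
[ 0.5061212  -0.25545811  0.32258843] [3.12748048e+00 1.32854013e-03 1.10078325e+00] 0.024103790821220907
[[278.3, 211.3], [278.2, 36.9]]
```

View pics/w3c.png

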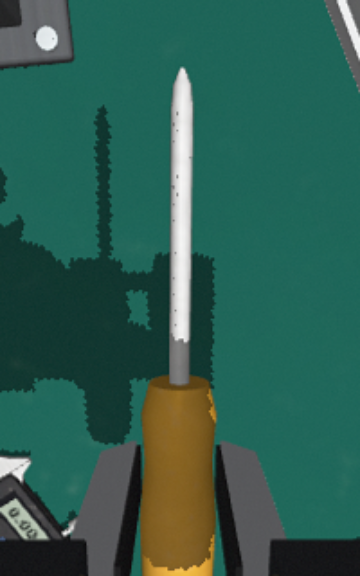

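The grip is square: the shoulder is at row 211 and the tip at row 38, which matches the tool-frame model (0.031, 0, 0.191). Next I plan the way over to the rest.

```bash
cat >> ov.py <<'E'
S,Rs=seat(.5305,-.0165,.065,np.deg2rad(-112.0))
M=np.array([[0,-1,0],[-1,0,0],[0,0,-1.]]) # tool axes in seat frame (columns)
Rt=Rs*R.from_matrix(M)
def tcp(off): # screwdriver origin at seat-frame offset
    return S+Rs.apply(np.array(off)+[0,0,.012])-Rt.apply([.031,0.0005,.191])
E
python3 - <<'E'
from ov import *
print(Rs.as_matrix().round(2),Rt.as_euler('xyz').round(3), tcp([0,.006,.07]).round(3),tcp([0,.006,.001]).round(3))
yaw=np.deg2rad(68)
d=np.array([np.cos(yaw),np.sin(yaw),0])
A=S-d*.031; A[2]=.37
print(A)
rows(A,[np.pi,0,yaw],8)
E
```

```text
[[-0.93 -0.32  0.19]
 [ 0.37 -0.8   0.46]
 [ 0.    0.5   0.87]] [-3.142  0.524  1.187] [0.569 0.081 0.32 ] [0.556 0.049 0.26 ]
[ 0.5188872 -0.0452427  0.37     ]
dpos [0.0134 0.2099 0.0508] twist [0.01, 0.0, -0.11] n 8
[[0.6, -0.26, -0.16], [0.61, -0.25, -0.16], [0.61, -0.25, -0.16], [0.61, -0.24, -0.16], [0.61, -0.23, -0.16], [0.62, -0.23, -0.16], [0.62, -0.22, -0.16], [0.62, -0.21, -0.16]]
```

Request:
{"op": "play_rows", "data": {
  "translation": [
    [0,0,-0.7],
    [0.3,-0.12,-0.58],
    [0.6,-0.26,0],
    [0.7,-0.28,0],
    [0.7,-0.28,0],
    [0.7,-0.28,0],
    [0.7,-0.27,0],
    [0.7,-0.25,0]
  ],
  "twist": [
    [0,0,0],
    [0.05,0,-0.15],
    [0.05,0,-0.15],
    [0,0,-0.15],
    [0,0,-0.15],
    [0,0,-0.15],
    [0,0,-0.15],
    [0,0,0]
  ],
  "gripper": [-1,-1,-1,-1,-1,-1,-1,-1]
}}

```text
time: 6.0
tool_pos: [0.5126, -0.0643, 0.3646]
ee_rot: [-3.128, -0.0, 1.191]
wrist_force: [0.1, 0.7, -0.8]
width: 0.0244
finger_force: 29.9
```

```bash
python3 - <<'E'
from ov import *
o=robot.get_obs();print(o['tool_pos'],o['ee_rot'],o['width'],o['joint_positions'].round(2))
rows(tcp([0,.006,.08]),Rt,8)
E
```

```text
[ 0.51264223 -0.06429854  0.36461159] [-3.12834089e+00 -2.44279089e-04  1.19091077e+00] 0.02436014465566281 [-0.24  0.03  1.51  0.    1.61  0.14]
dpos [ 0.0584  0.1495 -0.036 ] twist [-0.01, -0.65, 0.01] n 8
[[0.5, -0.0, 0.11], [0.51, -0.0, 0.08], [0.51, -0.0, 0.05], [0.51, -0.0, 0.01], [0.51, -0.0, -0.02], [0.51, -0.0, -0.05], [0.51, -0.01, -0.09], [0.5, -0.01, -0.12]]
```

Request:
{"op": "play_rows", "data": {
  "translation": [
    [0.5,0,0.11],
    [0.51,0,0.08],
    [0.51,0,0.05],
    [0.51,0,0.01],
    [0.51,0,-0.02],
    [0.51,0,-0.05],
    [0.51,-0.01,-0.09],
    [0.5,-0.01,-0.12]
  ],
  "twist": [
    [0,-0.65,0],
    [0,-0.65,0],
    [0,-0.65,0],
    [0,-0.65,0],
    [0,-0.65,0],
    [0,-0.65,0],
    [0,-0.65,0],
    [0,-0.65,0]
  ],
  "gripper": [-1,-1,-1,-1,-1,-1,-1,-1]
}}

```text
time: 6.8
tool_pos: [0.5714, 0.0846, 0.3286]
ee_rot: [-3.127, 0.523, 1.199]
wrist_force: [-0.7, -0.0, -0.4]
width: 0.0236
finger_force: 29.9
```

Request:
{"op": "play_rows", "data": {
  "translation": [
    [0,0,0],
    [0,0,0],
    [0,0,0]
  ],
  "twist": [
    [0,0,0],
    [0,0,0],
    [0,0,0]
  ],
  "gripper": [-1,-1,-1]
}}

```text
time: 7.1
tool_pos: [0.5712, 0.0829, 0.3305]
ee_rot: [-3.13, 0.519, 1.196]
wrist_force: [0.2, 0.4, -0.0]
width: 0.024
finger_force: 29.9
```

```bash
python3 - <<'E'
from ov import *
o=robot.get_obs();print(o['tool_pos'],o['ee_rot'],o['width'],o['joint_positions'].round(2),o['wrist_force'],Rt.as_euler('xyz'))
rows(tcp([0,.006,.08]),Rt,1)
m=robot.camera_model('wrist');im=save('wrist','w4.png');im=cv2.cvtColor(im,cv2.COLOR_RGB2BGR)
for l in lines(S,Rs): cv2.polylines(im,[proj(0,l,m).astype(int)],False,(0,0,255),1)
cv2.imwrite('pics/w4o.png',cv2.resize(im[20:320,140:420],None,fx=2,fy=2))
E
```

```text
[0.57121661 0.08290742 0.33050475] [-3.12955484  0.51913597  1.19593476] 0.023997686472037198 [ 0.16  0.28  1.34 -0.45  1.8   0.49] [ 0.18715149  0.36148624 -0.03171529] [-3.14159265  0.52359878  1.18682389]
dpos [-0.0002  0.0023 -0.0019] twist [-0.07, -0.04, 0.08] n 1
[[0.07, -0.02, 0.02]]
```

View pics/w4o.png

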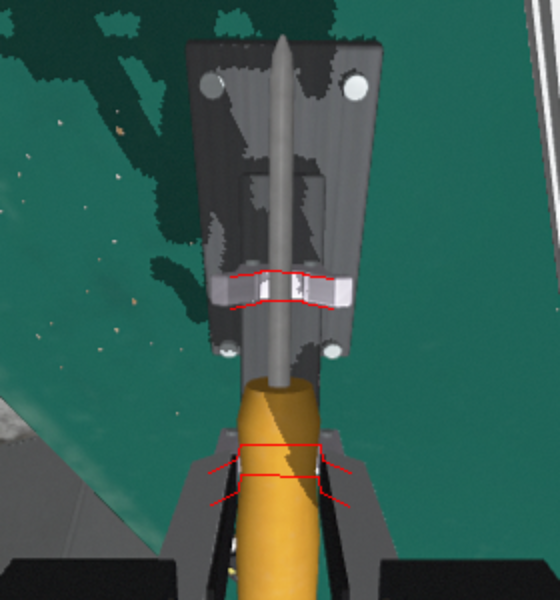

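The shank, at about column 281 in the crop, is centred over the low fork's slot and the overlay matches. I descend along the slope normal.

Request:
{"op": "play_rows", "data": {
  "translation": [
    [0.07,-0.02,0.2],
    [0,0,0.4],
    [0,0,0.4],
    [0,0,0.35],
    [0,0,0.25],
    [0,0,0.15],
    [0,0,0],
    [0,0,0]
  ],
  "twist": [
    [-0.07,-0.04,0.08],
    [0,0,0],
    [0,0,0],
    [0,0,0],
    [0,0,0],
    [0,0,0],
    [0,0,0],
    [0,0,0]
  ],
  "gripper": [-1,-1,-1,-1,-1,-1,-1,-1]
}}

```text
time: 7.95
tool_pos: [0.5587, 0.0539, 0.2692]
ee_rot: [3.14, 0.523, 1.187]
wrist_force: [-0.1, 0.9, -0.9]
width: 0.0239
finger_force: 29.9
```

```bash
python3 - <<'E'
from ov import *
o=robot.get_obs();print(o['tool_pos'],o['ee_rot'],o['wrist_force'],o['wrist_torque'])
rows(tcp([0,.006,.001]),Rt,1)
E
```

```text
[0.55867152 0.05387974 0.26915467] [3.14049743 0.52295038 1.18675766] [-0.09579318  0.93426312 -0.91706937] [ 0.19406469 -0.21601132 -0.07641135]
dpos [-0.0024 -0.0053 -0.009 ] twist [0.01, -0.01, -0.0] n 1
[[-0.01, -0.01, 0.27]]
```

Request:
{"op": "play_rows", "data": {
  "translation": [
    [0,0,0.15],
    [0,0,0.1],
    [0,0,0],
    [0,0,0]
  ],
  "twist": [
    [0,0,0],
    [0,0,0],
    [0,0,0],
    [0,0,0]
  ],
  "gripper": [-1,-1,-1,-1]
}}

```text
time: 8.35
tool_pos: [0.5566, 0.0492, 0.26]
ee_rot: [-3.142, 0.523, 1.187]
wrist_force: [-0.0, 0.3, -1.0]
width: 0.0239
finger_force: 29.9
```

Request:
{"op": "play_rows", "data": {
  "translation": [
    [0.05,0,0],
    [0.05,0,0],
    [0,0,0],
    [0,0,0]
  ],
  "twist": [
    [0,0,0],
    [0,0,0],
    [0,0,0],
    [0,0,0]
  ],
  "gripper": [-1,-1,-1,-1]
}}

```text
time: 8.75
tool_pos: [0.558, 0.0526, 0.2581]
ee_rot: [3.141, 0.523, 1.187]
wrist_force: [-0.9, 0.4, -0.6]
width: 0.0243
finger_force: 29.9
```

No contact yet. I slide down the slope in small steps.

Request:
{"op": "play_rows", "data": {
  "translation": [
    [0.04,0,0],
    [0,0,0],
    [0.04,0,0],
    [0,0,0],
    [0,0,0]
  ],
  "twist": [
    [0,0,0],
    [0,0,0],
    [0,0,0],
    [0,0,0],
    [0,0,0]
  ],
  "gripper": [-1,-1,-1,-1,-1]
}}

```text
time: 9.25
tool_pos: [0.559, 0.0551, 0.2564]
ee_rot: [3.141, 0.523, 1.187]
wrist_force: [-0.6, -0.1, -0.8]
width: 0.0241
finger_force: 29.9
```

```bash
python3 - <<'E'
from ov import *
o=robot.get_obs();print(o['tool_pos'],o['ee_rot'],'F seat',Rs.inv().apply(o['wrist_force']))
print('seat off mm',(Rs.inv().apply(o['tool_pos']-tcp([0,0,0]))*1000).round(1))
m=robot.camera_model('wrist');im=save('wrist','w5.png');im=cv2.cvtColor(im,cv2.COLOR_RGB2BGR)
cv2.imwrite('pics/w5c.png',cv2.resize(im[120:260,190:370],None,fx=4,fy=4,interpolation=cv2.INTER_CUBIC))
E
```

```text
[0.55895033 0.05506449 0.2564394 ] [3.14148048 0.52341983 1.18737775] F seat [ 0.47163077 -0.11851524 -0.90415162]
seat off mm [-0.1 -2.   1.3]
```

View pics/w5c.png

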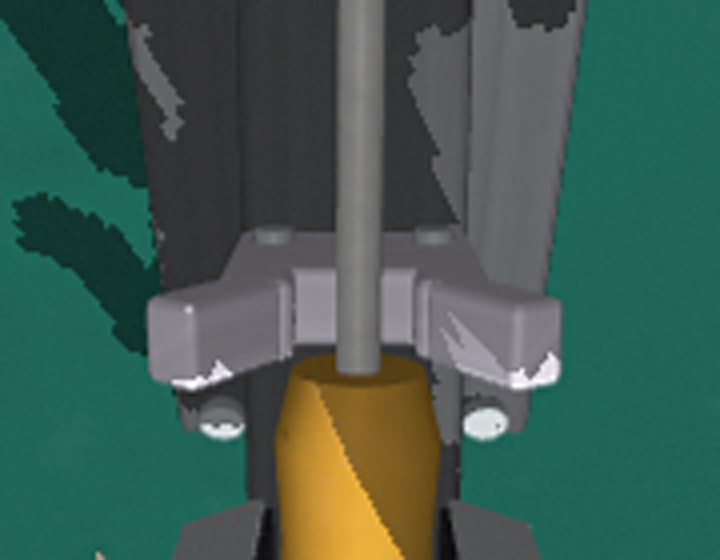

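The shank is centred in the low slot, with the shoulder just short of the fork's face. I keep easing it down until contact shows in the force.

Request:
{"op": "play_rows", "data": {
  "translation": [
    [0.025,0,0],
    [0,0,0],
    [0.025,0,0],
    [0,0,0],
    [0,0,0]
  ],
  "twist": [
    [0,0,0],
    [0,0,0],
    [0,0,0],
    [0,0,0],
    [0,0,0]
  ],
  "gripper": [-1,-1,-1,-1,-1]
}}

```text
time: 9.8
tool_pos: [0.5596, 0.0567, 0.2554]
ee_rot: [3.142, 0.523, 1.187]
wrist_force: [-0.6, -0.4, -0.6]
width: 0.0243
finger_force: 29.9
```

Request:
{"op": "play_rows", "data": {
  "translation": [
    [0.025,0,0],
    [0,0,0],
    [0,0,0]
  ],
  "twist": [
    [0,0,0],
    [0,0,0],
    [0,0,0]
  ],
  "gripper": [-1,-1,-1]
}}

```text
time: 10.1
tool_pos: [0.5598, 0.057, 0.2553]
ee_rot: [3.141, 0.525, 1.187]
wrist_force: [-0.8, -2.6, 2.2]
width: 0.024
finger_force: 29.9
```

That is contact: about 3.4 N up the slope, at y ≈ -4 mm against an expected -3 mm. Now I lower onto the fork floors.

Request:
{"op": "play_rows", "data": {
  "translation": [
    [0,0,0.025],
    [0,0,0],
    [0,0,0]
  ],
  "twist": [
    [0,0,0],
    [0,0,0],
    [0,0,0]
  ],
  "gripper": [-1,-1,-1]
}}

```text
time: 10.4
tool_pos: [0.5597, 0.0566, 0.2546]
ee_rot: [3.141, 0.525, 1.186]
wrist_force: [-2.6, -4.3, 3.3]
width: 0.0242
finger_force: 29.9
```

Request:
{"op": "play_rows", "data": {
  "translation": [
    [0,0,0.02],
    [0,0,0],
    [0,0,0]
  ],
  "twist": [
    [0,0,0],
    [0,0,0],
    [0,0,0]
  ],
  "gripper": [-1,-1,-1]
}}

```text
time: 10.7
tool_pos: [0.5596, 0.0565, 0.2545]
ee_rot: [3.14, 0.524, 1.186]
wrist_force: [-3.1, -2.3, 6.7]
width: 0.0239
finger_force: 29.9
```

```bash
python3 - <<'E'
from ov import *
o=robot.get_obs();print('F seat',Rs.inv().apply(o['wrist_force']),Rs.inv().apply(o['wrist_torque']))
print('seat off mm',(Rs.inv().apply(o['tool_pos']-tcp([0,0,0]))*1000).round(1))
E
```

```text
F seat [1.96484777 6.20379111 4.15674858] [ 0.98369166 -0.22384963  0.00386436]
seat off mm [-0.2 -4.3  0.4]
```

It is touching the fork floors and the shoulder is home. I release and back off square to the slope.

Request:
{"op": "play_rows", "data": {
  "translation": [
    [0,0,0],
    [0,0,0],
    [0,0,0],
    [0,0,0],
    [0,0,0]
  ],
  "twist": [
    [0,0,0],
    [0,0,0],
    [0,0,0],
    [0,0,0],
    [0,0,0]
  ],
  "gripper": [0.1,0.1,0.1,0.1,0.1]
}}

```text
time: 11.2
tool_pos: [0.5596, 0.0568, 0.2531]
ee_rot: [-3.141, 0.523, 1.188]
wrist_force: [0.0, 0.0, -0.9]
width: 0.0517
finger_force: 0.0
```

Request:
{"op": "play_rows", "data": {
  "translation": [
    [0,0,-0.2],
    [0,0,-0.4],
    [0,0,-0.5],
    [0,0,-0.5],
    [0,0,-0.4],
    [0,0,-0.2],
    [0,0,0],
    [0,0,0]
  ],
  "twist": [
    [0,0,0],
    [0,0,0],
    [0,0,0],
    [0,0,0],
    [0,0,0],
    [0,0,0],
    [0,0,0],
    [0,0,0]
  ],
  "gripper": [0.1,0.1,0.1,0.1,0.1,0.1,0.1,0.1]
}}

```text
time: 12.0
tool_pos: [0.5759, 0.0974, 0.3292]
ee_rot: [-3.141, 0.524, 1.188]
wrist_force: [-0.9, -0.4, -0.6]
width: 0.0515
finger_force: 0.0
```

```bash
python3 - <<'E'
from ov import *
o=robot.get_obs();print(o['wrist_force'],o['width'],o['tool_pos'])
im=save('wrist','w6.png');im=cv2.cvtColor(im,cv2.COLOR_RGB2BGR)
cv2.imwrite('pics/w6c.png',cv2.resize(im[60:360,130:430],None,fx=2,fy=2,interpolation=cv2.INTER_CUBIC))
E
```

```text
[-0.93731501 -0.36909219 -0.5612245 ] 0.051535481849780386 [0.57590048 0.09736235 0.32918981]
```

View pics/w6c.png

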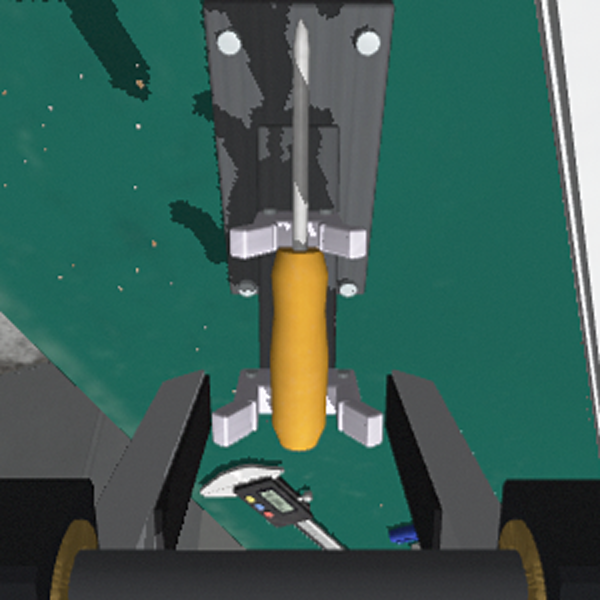

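The screwdriver lies in both forks. Its shoulder is against the low fork at about (300,248), its butt is up past the high fork at about (298,445), and the gripper is clear.

```bash
python3 -c "
from bench import robot
print(robot.close_job())"
```

```text
the job is handed in; nothing more can be done
None
```

The screwdriver is in the sloping rest, shank in the low fork and handle in the high fork with its butt up, its shoulder against the low fork; I let go, left the cutter and marker alone, and handed the job in at about 12 s.

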